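# Set the turned leg in the three-ring stand

## Robot

A 6-joint arm with a two-finger parallel gripper is mounted at the origin on the work surface. World frame = base frame: x ahead of the robot, y to its left, z up, the work surface at z = 0. Lengths are in mm, angles in rad, forces in N, time in s.
With the tool pointing down it reaches from about 275 to 825 mm from the base axis. Payload 5.2 kg.
Tool frame: the origin (TCP) lies at the very end of the fingers, on their centre line; the grasp point (between the pads) lies 19 mm behind it; z points along the fingers, y is the line along which they close (so a half turn about z gives the same grasp; the last joint's range is limited). The gripper opens to 93 mm and grips with 3 to 60 N. Pads are 15 mm wide; open, the fingers measure 128 mm over their backs; the gripper's body (75 mm by 188 mm) begins 65 mm behind the grasp point.
Start: joints at [1.134, 0.259, 1.535, -0, 1.348, -0.203], TCP at [127.399, 535.046, 218.653] pointing down, gripper open.
Joint ranges: [-3.14, 3.14], [-0.91, 2.08], [0.19, 2.58], [-1.22, 4.36], [0.22, 2.71], [-3.12, 3.12]. Speed limits (rad/s): [2.57, 2.57, 3.14, 3.14, 3.14, 3.14].

## Interface

Orientations are given as [roll, pitch, yaw] about the fixed x, y, z axes, in that order (R = Rz(yaw) Ry(pitch) Rx(roll)).
In Python, from bench import robot gives the robot as it stands. The module is installed in compiled form; this text tells all that it offers. Calls block until the motion is done:
- robot.move_ptp(position, orientation): joint-space move of the TCP to a pose.
- robot.move_linear(position, ori=None, speed=150, f_stop=None): straight line of the TCP; ori=None keeps the orientation; speed is the mean speed in mm/s. With f_stop (N) it stops when the force on the tool has changed by that much, and returns True; else False.
- robot.move_j(angles): joint-space move.
- robot.move_gripper(opening): opening from 0.0 (shut) to 1.0 (fully open); the grip force is fixed at half the most; returns when the fingers have stopped.
- robot.sleep(seconds).
- robot.inverse_kinematics(position, orientation): joint angles nearest the present ones, or None.
- robot.get_image(name): name is "scene" or "top" or "wrist"; returns a dict with "img" (420x560x3 uint8, blue, green, red), "fovy" (degrees; the focal length in pixels is half the picture's height over the tangent of half this angle, whatever the lens; pixels are square), "cx", "cy" (the principal point, pixels), "eye" and "orientation" of the camera in the world. Camera axes: x right, y down, z forward; pixel columns grow to the right and rows downward; lengths in mm; the calibration is good to about 2 mm. The wrist camera is an equidistant fisheye: a pixel r from the principal point sees the ray r / f radians off the axis. A picture is of the moment at which its call begins. There is no depth.
A pose or a line that the arm cannot do raises robot.MotionError and nothing moves.
- robot.hand_in(): hands the job in; it is judged then, once.
Readings, each from a call of its own:
- robot.current_t(): time.
- robot.current_qpos(): joint angles.
- robot.current_joint_vel(): joint speeds.
- robot.current_joint_efforts(): joint torques, N m.
- robot.current_tcp_pos(): TCP position.
- robot.current_eef_rot(): TCP orientation.
- robot.current_contact_force(): force on the tool from outside, world axes, zero at the start.
- robot.current_ft_torque(): the same for the moment, N m.
- robot.current_gripper_width(): opening from 0.0 (shut) to 1.0 (fully open).
- robot.current_finger_force(): force on a finger pad.
Only numpy, scipy, OpenCV 4.12 (cv2) and the standard library are available. Lean on these libraries where they do the work, as an engineer would, in place of code of your own. Each camera call takes 0.05 s, during which the arm holds its last target. There are 200 camera calls.

## Task

Three turned furniture legs stand on the bench. Take the one whose collar is of the size that goes through the two upper rings of the ring stand but is stopped by the smallest, bottom ring, and lower it upright, foot first, down through the rings until its collar rests on the smallest ring; do not drop it in. Let go of it there, and leave the other two legs standing where they are.

Things in the scene. Friction and masses are not known exactly. Their poses are not given: they have to be found in the camera images.
- leg_medium: The leg to take: dark turned walnut, about 180 g, standing loose and upright on the bench. Origin: centre of its flat foot, z up. From the foot up: round foot 34 mm diameter, 40 mm long; collar 68 mm diameter from 40 to 54 mm; shaft 44 mm diameter to its flat top at 150 mm. Its collar passes the two upper rings and is stopped by the smallest.
- leg_wide: Bystander leg of the same dark walnut, about 260 g, standing loose. Origin: centre of its flat foot, z up. From the foot up: round foot 34 mm diameter, 40 mm long; wide collar 104 mm diameter from 40 to 54 mm; shaft 44 mm diameter to its flat top at 150 mm. Too wide for the middle ring.
- leg_plain: Bystander leg of the same dark walnut, about 150 g, standing loose. Origin: centre of its flat foot, z up. From the foot up: round foot 34 mm diameter, 40 mm long; no collar; shaft 44 mm diameter to its flat top at 150 mm. It would drop through all the rings.
- ring_stand: Fixed stand: three level steel rings (7 mm thick, rims 6 mm wide) on one vertical axis over a wooden base 10 mm thick. Openings and upper faces' heights above the bench: 54 mm at 60, 90 mm at 88, 114 mm at 116 mm. Origin at bench level on the rings' axis, z up. Its post, 14 mm thick, as tall as the top ring, is 84 mm from the axis along own +x. The leg seated has its foot 20 mm above the bench.
There are look-alikes about, which are no part of the job. Leave any blue, pink or white look-alike of the leg_medium alone.

How it is judged:
By the outcome, as a careful person would: the job done as asked, in the order asked, and still so for the second after the job is handed in, with the robot touching nothing.
It also fails if it takes over 42 s, if anything falls off the work surface, if the arm or the gripper's body presses on something with over 40 N, if the wrist force passes 120 N, or if a joint passes its speed limit or range.

## Working session

There is one attempt and no reset: what is moved stays moved. The work goes in short steps, each a Python script; the robot and the scene stay as the last script left them, time stands still between calls to the robot, and variables do not carry over. Pictures are saved under pics/ and viewed, at most 10 in all, crops included, and the job is handed in when it is done.

```bash
mkdir -p pics
cat > h.py <<'E'
import numpy as np, cv2
from scipy.spatial.transform import Rotation as R
from bench import robot
def cam(n):
    d=robot.get_image(n); return d
def rot(d):
    o=np.array(d["orientation"]); return o if o.shape==(3,3) else R.from_euler('xyz',o).as_matrix()
def ray(d,u,v,wrist=False):
    f=210/np.tan(np.radians(d["fovy"])/2); p=np.array([u-d["cx"],v-d["cy"]])
    if wrist:
        r=np.hypot(*p); t=r/f; c=np.r_[p/max(r,1e-9)*np.sin(t),np.cos(t)]
    else: c=np.r_[p/f,1]
    return rot(d)@c
def hit(d,u,v,z,wrist=False):
    r=ray(d,u,v,wrist); e=np.array(d["eye"]); return e+r*(z-e[2])/r[2]
def proj(d,P,wrist=False):
    f=210/np.tan(np.radians(d["fovy"])/2); c=rot(d).T@(np.array(P)-np.array(d["eye"]))
    if wrist:
        s=np.hypot(c[0],c[1]); t=np.arctan2(s,c[2]); return d["cx"]+f*t*c[0]/s, d["cy"]+f*t*c[1]/s
    return d["cx"]+f*c[0]/c[2], d["cy"]+f*c[1]/c[2]
E
python3 - <<'E'
from h import *
import pickle
D={n:cam(n) for n in("scene","top")}
pickle.dump(D,open("d.pkl","wb"))
for n,d in D.items():
    cv2.imwrite(f"pics/{n}0.png",d["img"]); print(n,{k:v for k,v in d.items() if k!="img"})
print(robot.current_eef_rot(),robot.current_t())
E
```

```text
scene {'fovy': 56.54883600457771, 'cx': 275.19309952160614, 'cy': 208.0784781935564, 'eye': array([1083.35996357,  172.78854762,  542.07292826]), 'orientation': array([-2.25617179, -0.01170733,  1.86840611])}
top {'fovy': 50.72945367844274, 'cx': 281.7187997792106, 'cy': 210.20431770931108, 'eye': array([363.38193353,   6.96580515, 776.50062641]), 'orientation': array([-2.96056615, -0.03380268, -1.55901157])}
[-3.14000783e+00 -3.50288292e-04  2.90777638e+00] 0.1
```

View pics/scene0.png

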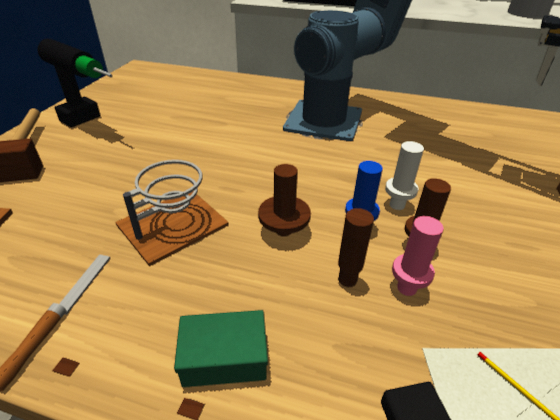

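View pics/top0.png

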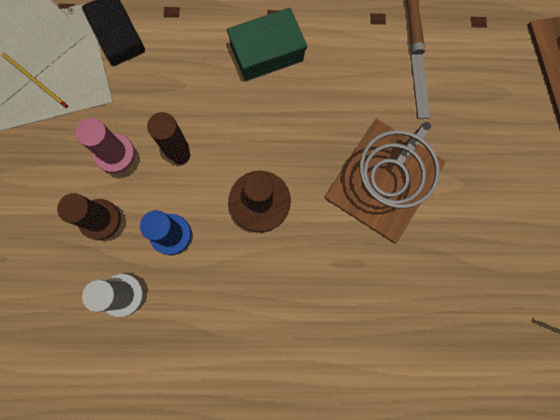

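The scene shows three dark legs: medium in top view at about (75,209), between the look-alikes, plain at (163,126) and wide at (258,192). The ring stand is at about (400,170). I'll convert these to positions and check them by projecting the model back onto the image.

```bash
cat > ov.py <<'E'
from h import *
def circ(img,d,c,z,r,s,off,w=False,col=(0,255,255)):
    pts=[proj(d,[c[0]+r*np.cos(a),c[1]+r*np.sin(a),z],w) for a in np.linspace(0,2*np.pi,60)]
    cv2.polylines(img,[np.int32((np.array(pts)-off)*s)],True,col,1)
def overlay(d,leg,ring,box,s,name,w=False,dz=0):
    x0,y0,x1,y1=box; im=cv2.resize(d["img"][y0:y1,x0:x1],None,fx=s,fy=s,interpolation=cv2.INTER_CUBIC)
    if leg is not None:
        for z,r in((150,22),(54,34)): circ(im,d,leg,z+dz,r,s,(x0,y0),w)
    if ring is not None:
        for z,r in((60,27),(88,45),(116,57)): circ(im,d,ring,z,r,s,(x0,y0),w,(0,255,0))
    cv2.imwrite(name,im); return im
E
python3 - <<'E'
from ov import *
import pickle
D=pickle.load(open("d.pkl","rb")); d=D["top"]
for n,u,v,z in(("med top",74,209,150),("med collar",99,220,54),("plain",163,126,150),("wide",259,190,150),("wide collar",260,201,54),("ring116",400,169,116),("ring60",390,179,60),("blue",156,225,150),("pink",92,133,150),("white",98,296,150),("post",427,128,116)):
    print(n,hit(d,u,v,z).round(1))
s=D["scene"]
for n,u,v,z in(("med top",435,187,150),("ring116",169,182,116)): print(n,hit(s,u,v,z).round(1))
leg=(hit(d,74,209,150)+hit(d,99,220,54))/2; ring=(hit(d,400,169,116)+hit(d,390,179,60))/2
a=overlay(d,leg,None,(40,170,160,270),3.3,"pics/a.png"); b=overlay(d,None,ring,(330,110,450,210),3.3,"pics/b.png")
cv2.imwrite("pics/ab.png",np.hstack([a,b]))
E
```

```text
med top [474.8 281.5 150. ]
med collar [474.4 281.8  54. ]
plain [601.6 164.  150. ]
wide [507.5  20.4 150. ]
wide collar [510.9  20.4  54. ]
ring116 [ 553.1 -197.5  116. ]
ring60 [ 551.5 -197.2   60. ]
blue [453.9 165.  150. ]
pink [588.2 266.3 150. ]
white [354.3 237.6 150. ]
post [ 621.5 -243.3  116. ]
med top [485.  280.4 150. ]
ring116 [ 571.  -186.6  116. ]
```

View pics/ab.png

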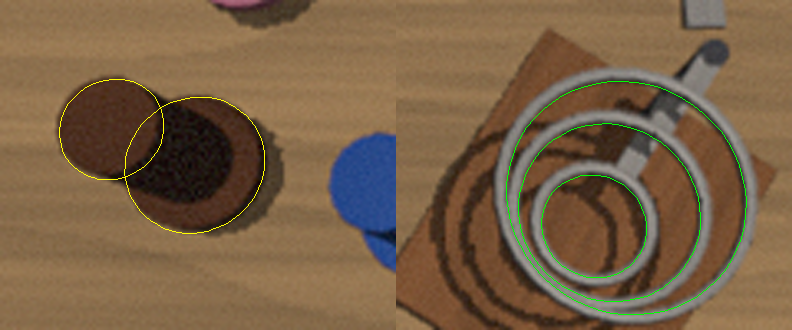

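The projected model matches the image within about 2 mm: leg at (474.6, 281.6) and rings at (552, -197). Next I'll hover above the leg, closing along the free diagonal, and take one wrist look.

Run:
```python
from ov import *
robot.move_ptp([474.6,281.6,230],[np.pi,0,np.radians(40)])
d=cam("wrist"); overlay(d,(474.6,281.6),None,(0,0,560,420),1.4,"pics/w1.png",True)
print(robot.current_tcp_pos(),robot.current_t(),robot.current_qpos(),robot.current_gripper_width(), d["eye"])
```

```text
[473.98734999 282.42779026 229.98876325] 1.7333 [3.34962560e-01 2.54477771e-01 1.51245037e+00 3.21053577e-04
 1.37478687e+00 1.20543879e+00] 0.9971917159689404 [531.55324478 330.37686952 395.16923298]
```

View pics/w1.png

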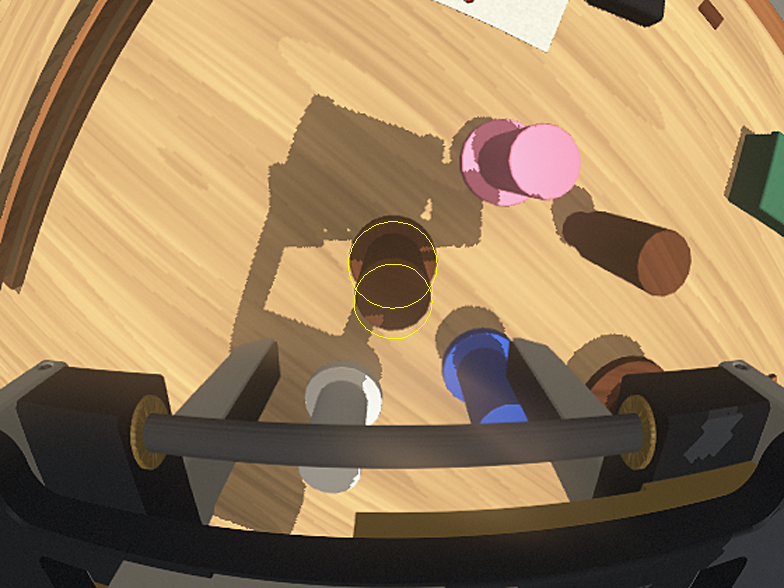

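The wrist view shows the leg's collar top edge at row 216 and the shaft's lower edge at row 330. Both are about 6 px above the model, so the leg is about 3 mm further along the pad width. The finger lanes are free. I'll correct for that, descend, grip and lift.

Run:
```python
from ov import *
robot.move_linear([477,283.5,111],speed=100,f_stop=8)
print(robot.current_tcp_pos(),robot.current_contact_force())
robot.move_gripper(0.0)
print(robot.current_gripper_width()*93,robot.current_finger_force())
robot.move_linear([477,283.5,300],speed=120)
d=cam("wrist"); p=robot.current_tcp_pos()
overlay(d,p[:2],None,(0,0,560,420),1.0,"pics/w2.png",True,dz=p[2]-111)
s=cam("scene"); im=np.hstack([cv2.imread("pics/w2.png")[60:400,150:450],s["img"][0:340,200:560]]);cv2.imwrite("pics/w2s.png",im)
print(p,robot.current_gripper_width()*93,robot.current_contact_force(),robot.current_t())
```

```text
[477.51606667 283.70633833 111.70635682] [ 0.55103856 -0.08719735 -0.42627809]
43.68617843359693 29.98168156016618
[476.6973948  283.38320377 299.19855899] 43.41457820219555 [-0.03534381  0.26554918 -2.84638937] 5.7333
```

View pics/w2s.png

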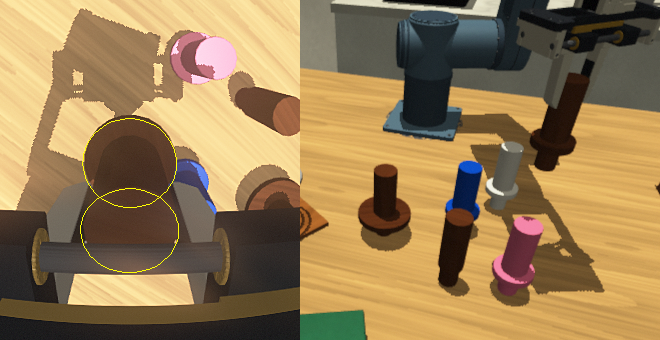

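The leg is held upright and centred in the grip: width 43.4 mm, and the model rings match the collar at (130,162). I'll move it above the rings and take a look.

Run:
```python
from ov import *
robot.move_linear([552,-197,300],[np.pi,0,np.radians(-10)],speed=180)
robot.sleep(0.2)
p=robot.current_tcp_pos(); print(p,robot.current_eef_rot(),robot.current_t(),robot.current_gripper_width()*93)
import pickle
d=cam("wrist"); s=cam("scene"); pickle.dump((d,s),open("d2.pkl","wb"))
overlay(d,None,(552,-197),(130,60,430,400),1.3,"pics/a3.png",True)
r=overlay(s,None,(552,-197),(90,0,390,340),1.3,"pics/b3.png")
for z,q in((150,22),(54,34),(0,17)): circ(r,s,p,z+p[2]-111,q,1.3,(90,0))
cv2.imwrite("pics/ab3.png",np.hstack([cv2.imread("pics/a3.png"),r]))
```

```text
[ 552.02471525 -196.69097026  300.08826592] [ 3.14159080e+00 -9.32033050e-05 -1.74035434e-01] 8.7833 43.23072551278123
```

View pics/ab3.png

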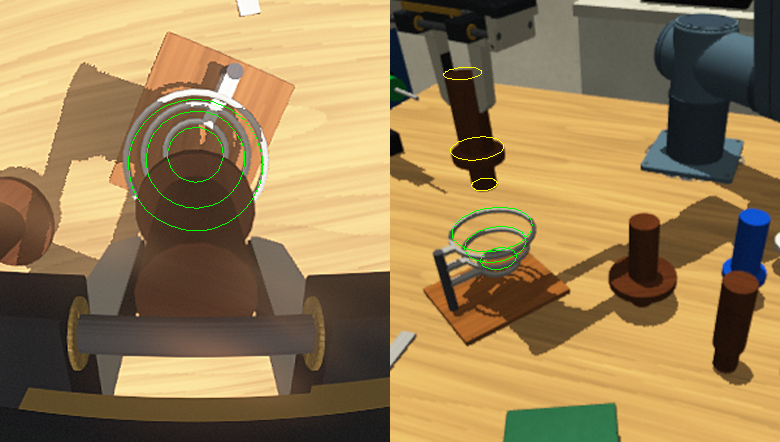

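The leg hangs upright, with its collar at (477,150) in the scene half. The ring overlay is close to the rings; I'll zoom in once to see the offset.

Run:
```python
from ov import *
import pickle
d,s=pickle.load(open("d2.pkl","rb"))
a=overlay(d,None,(552,-197),(215,120,345,245),3,"pics/a4.png",True)
b=overlay(s,None,(552,-197),(115,150,245,275),3,"pics/b4.png")
cv2.imwrite("pics/ab4.png",np.hstack([a,b]))
for P in((552,-197,116),(562,-197,116),(552,-187,116)): print(proj(d,P,True),proj(s,P))
```

```text
(np.float64(280.39834843292897), np.float64(188.65111370686174)) (np.float64(169.0307603307775), np.float64(175.53269469167543))
(np.float64(278.81042772275214), np.float64(179.83764134717302)) (np.float64(166.41175418606446), np.float64(178.3926218239637))
(np.float64(271.44038297898476), np.float64(190.19814070900196)) (np.float64(173.73842589510582), np.float64(176.45691797688434))
```

View pics/ab4.png

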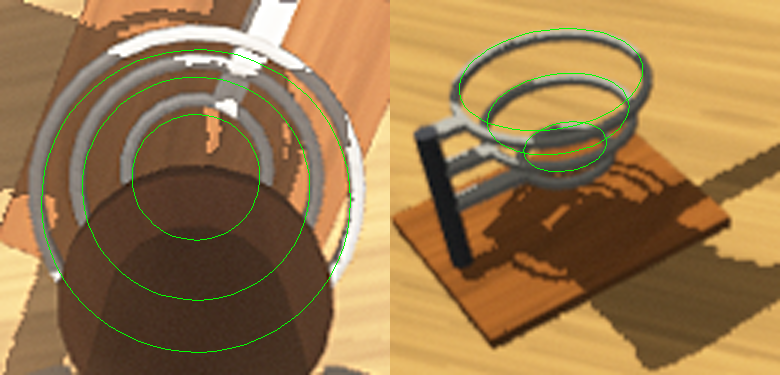

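In the wrist crop the real ring edges lie about 8 crop px (3 mm) further in +x than the model, and the scene crop agrees. The target becomes (555.5, -197). I'll lower with force stops, expecting the seat at TCP z of about 131.7.

Run:
```python
from ov import *
robot.move_linear([555.5,-197,285],speed=60)
hit1=robot.move_linear([555.5,-197,141],speed=70,f_stop=6)
print(hit1,robot.current_tcp_pos(),robot.current_contact_force())
if not hit1:
    h=robot.move_linear([555.5,-197,127],speed=15,f_stop=4)
    print(h,robot.current_tcp_pos(),robot.current_contact_force(),robot.current_ft_torque())
s=cam("scene"); cv2.imwrite("pics/s5.png",cv2.resize(s["img"][60:320,60:400],None,fx=2.2,fy=2.2))
print(robot.current_gripper_width()*93,robot.current_t())
```

```text
False [ 555.7353194  -197.1252877   141.38282795] [-0.74458616 -0.16133266 -1.54350744]
True [ 555.47802258 -196.82628252  130.95398684] [-0.02131125  0.62539862  3.93894416] [0.00232982 0.135918   0.04188773]
43.27406832171157 12.2167
```

View pics/s5.png

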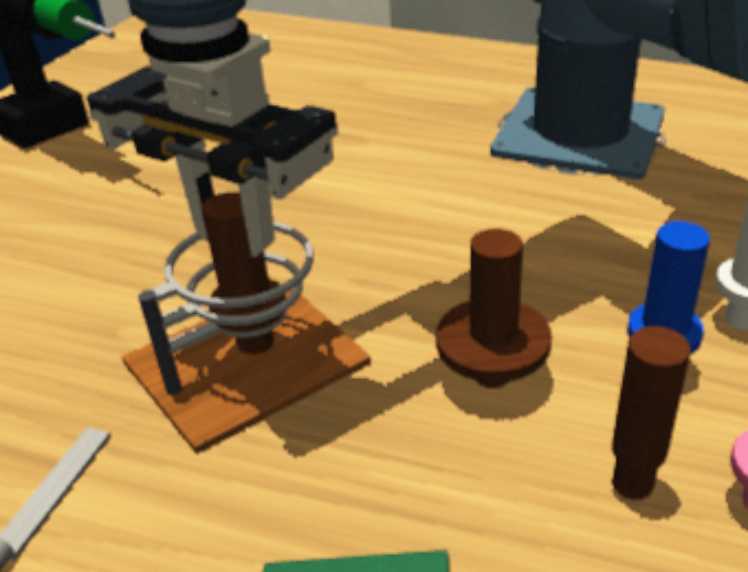

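Contact came at TCP z = 131.0, the seated height. The picture shows the collar down on the lowest ring at (250,300) and the foot hanging below it. I'll release and retreat.

Run:
```python
from ov import *
robot.move_gripper(1.0); robot.sleep(0.2)
robot.move_linear([555.5,-197,290],speed=100); robot.sleep(0.3)
d=cam("wrist"); s=cam("scene")
a=overlay(d,(555.5,-197),None,(170,60,400,330),1.6,"pics/x.png",True,dz=20)
b=cv2.resize(s["img"][100:370,90:320],None,fx=1.6,fy=1.6)
cv2.imwrite("pics/f.png",np.hstack([a,b])); print(robot.current_t(),robot.current_contact_force())
```

```text
15.5083 [0.0526567  0.4154007  0.15693493]
```

View pics/f.png

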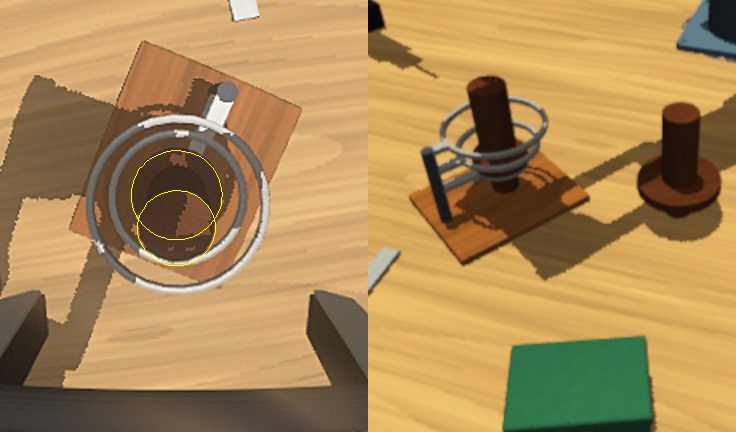

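The leg is upright and centred in the rings, with the collar at (177,195) matching the seated model. The gripper is clear and the other legs are untouched.

```bash
python3 -c "
from h import *
print(robot.hand_in())"
```

```text
the job is handed in; nothing more can be done
None
```

The medium leg is seated upright with its collar on the smallest ring and released, the other two legs were left standing, and the job was handed in at about 15.5 s; no verdict came back.

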